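# Clear and latch the splash gate of a glass-grinding lap

## Task

The dressing stone was left lying in the gateway of the grinding machine: first lift it out and set it down gently in the shallow steel tray, lying flat on its base as it lies now. Then swing the splash gate shut and push it gently, without slamming, until its sprung latch tongue snaps in behind the strike and holds it shut by itself; never press on the gate with more than 20 N. Leave the other things on the bench where they are.

Things in the scene. Friction and masses are not known exactly. Their poses are not given: they have to be found in the camera images.
- guard: Grinding machine, fixed: base plate 400 x 340 x 8 mm (the machine's floor, reaching 130 mm out in front of the gate), white walls 85 mm high on three sides, open on top; inside a 150 mm lap disc, up to 52 mm high, its axis 155 mm behind the gateway. Origin: on the bench, under the middle of the shut gate. +x points into the machine, +y from the latch side to the hinge side, z up.
- gate (a joint): Opening angle (rad) of the gate, about 0 shut, up to 1.6, outward to the front (guard -x). An aluminium panel 10 mm thick, 14 to 85 mm above the bench, 8 to 236 mm from its upright hinge pin at the guard's +y side. A light hinge spring (1.3 N at the push point) swings it open to about 0.8 or more when it is let go unlatched. Latched it reads -0.07 to 0.07, as the strike happens to be set.
- gate_hinge (a point): Point on the gate's hinge axis, 45 mm above the bench, axes as the guard's. The mid-plane of the panel passes through the axis.
- gate_push (a point): Point on the gate's outer face, 190 mm from the hinge axis, 65 mm up: good to push with shut fingertips. Turns with the gate: +x is the closing push, +y along the panel to the hinge. Pushed here: resistance begins some 20 mm before the latched place, rises to 7 to 12 N, falls by 3 N or more as the tongue snaps in, then a buffer yields 2 mm more before a hard stop. 15 N means latched.
- latch_side (a point): Fixed point on the machine, 70 mm above the bench, 130 mm from its middle, in the gateway's plane, by the strike: an upright 6 mm steel roller on a dark block. The tongue (10 mm out of the gate's free edge, 60 to 78 mm up, inner face a 23 degree slope) rides over it. The block, with the buffer behind it, slots up to 15 mm nearer or farther along the gate's travel, not measured.
- stone: The dressing stone: a grey block 90 mm long (x), 30 mm wide (y), 45 mm high (z), 0.2 to 0.35 kg, lying on the machine's base plate across the gateway. Origin: centre of its underside. Grasp it across its width from above.
- stone_tray: Shallow open steel tray, 160 (x) by 140 (y) by 24 mm high, walls and floor 4 mm, fixed on the bench left or right of the machine. Origin: centre of its underside.
- water_dish: Round green glass dish, 124 mm across, 45 mm high, a bystander, left or right. Origin: centre of its underside.
- water_bottle: Clear plastic bottle, 64 mm across, 210 mm high, a bystander. Origin: centre of its underside.
- tumbler: Glass tumbler, 72 mm across, 95 mm high, a bystander. Origin: centre of its underside.
- spanner: Steel spanner 170 mm long lying on the bench along its x, a bystander. Origin: underneath its middle.
Not all that is in view belongs to the job. What is shaped like the stone but pink or yellow is not meant.

How it is judged (in metres and radians):
On the way, in this order (a step that is already met when the one before it is completed fails the run):
1. the stone lies flat in the steel tray, let go (x of stone in the frame of stone_tray between -0.06 and 0.06 m and y of stone in the frame of stone_tray between -0.055 and 0.055 m and z of stone in the frame of stone_tray below 0.01 m and angle between stone's own z axis and vertical below 0.12 rad and contact force between the fingers and stone below 0.1 N and linear speed of stone below 0.03 m/s), for 0.2 s.
2. the gate is shut into its latch (value of joint gate below 0.075 rad), for 0.2 s.
At the end, for the whole second after the job is handed in: The gate, let go, stays latched and still (opening angle below 0.075 rad; unlatched it swings open), and the stone lies flat (within 0.12 rad), released and at rest on the tray's floor (within 6 mm of it; its centre inside the tray) (value of joint gate below 0.075 rad and velocity of joint gate between -0.05 and 0.05 rad/s and x of stone in the frame of stone_tray between -0.06 and 0.06 m and y of stone in the frame of stone_tray between -0.055 and 0.055 m and z of stone in the frame of stone_tray below 0.01 m and angle between stone's own z axis and vertical below 0.12 rad and linear speed of stone below 0.03 m/s); the robot touches nothing.
It fails at once if the gate is pressed with more than 20 N (contact force between any of the fingers, the arm and gate above 20 N).
It fails at once if the gate is slammed (closing faster than 1.8 rad/s) (velocity of joint gate below -1.8 rad/s).
It fails at once if the stone is dropped (falls faster than 0.5 m/s with no finger on it) (contact force between the fingers and stone below 0.1 N and linear speed of stone above 0.5 m/s).
It fails at once if a bystander is moved more than 30 mm (distance of any of water_dish, water_bottle, tumbler, spanner from where it was at the start of the episode above 0.03 m).
It also fails if it takes over 72 s, if anything falls off the work surface, if the arm or the gripper's body presses on something with over 40 N, if the wrist force passes 120 N, or if a joint passes its speed limit or range.

## Robot

A 6-joint arm with a two-finger parallel gripper is mounted at the origin on the work surface. World frame = base frame: x ahead of the robot, y to its left, z up, the work surface at z = 0. Lengths are in m, angles in degrees, forces in N, time in s.
With the tool pointing down it reaches from about 0.4 to 0.825 m from the base axis. Payload 7 kg.
Tool frame: the origin (TCP) lies midway between the tips of the shut fingers; the grasp point (between the pads) lies 19 mm behind it; z points along the fingers, y is the line along which they close (so a half turn about z gives the same grasp; the last joint's range is limited). The gripper opens to 88 mm and grips with 3 to 60 N. Pads are 19 mm wide; open, the fingers measure 130 mm over their backs; the gripper's body (78 mm by 193 mm) begins 47 mm behind the grasp point.
Start: joints at [88.47, 20.546, 0.682, 0, -70.136, -16.507], TCP at [0.209, 0.642, 0.227] pointing down, gripper open.
Joint ranges: [-176.03, 176.03], [-82.01, 121.73], [-58.28, 71.71], [-173.87, 95.51], [-174.79, -0.11], [-173.66, 173.66]. Speed limits (degrees/s): [136.94, 136.94, 172.46, 180, 180, 180].

## Interface

Orientations are given as [roll, pitch, yaw] about the fixed x, y, z axes, in that order (R = Rz(yaw) Ry(pitch) Rx(roll)).
In Python, from plant import r, eyes, workorder gives the robot as it stands.
- The arm moves only by the tool step_arm, never from a script. Its argument "plan" is a list of rows, each a list of 5 numbers: the shift along the tool's x, y, z each as a share of 25 cm, from -1 to 1, then the turn about the tool's z as a share of 60 degrees, from -1 to 1, then the finger opening in mm, from 0 to 87.6. In form: [[x, y, z, turn, jaw], ...]. A call has 1 to 12 rows; each row is the pose to reach, as a shift and turn from the pose commanded when the call began, along the tool's axes at that moment; what a row does not reach only later rows make up. A row lasts 1/12 s, in which the tool goes at most 41.7 mm and 7.16 degrees, less where a joint would pass 70% of its speed; a pose out of reach is approached as far as the arm can. A call with a number of a shift or a turn outside -1 to 1 is refused whole. A call with a gripper value outside its range is refused whole. The fingers move at their own pace and stop on an object; "newtons" is the grip in N (left out, the last holds). Time passes only in rows, so rows that repeat a pose let the fingers close. It gives the time, the measured TCP pose, the force, the opening and the grip force at its end, in the units of the state.
- r.get_state(): the state, without advancing time (a new reading comes with each control period).
- eyes.capture(name): name is "side" or "top" or "wrist"; returns the picture (480x640x3 uint8, red, green, blue); there is no depth.
- eyes.camera_model(name): a dict with "fov_y" (degrees; the focal length in pixels is half the picture's height over the tangent of half this angle, whatever the lens; pixels are square), "cx", "cy" (the principal point, pixels), "world_to_cam" (4x4, takes a point from world to camera coordinates); the wrist camera has in their place "hand_eye" (4x4, takes a point from camera to tool coordinates, whose origin is the TCP and whose axes are the flange's). Camera axes: x right, y up, looking along -z (the intrinsics and any distortion apply to the point x, -y, -z); pixel columns grow to the right and rows downward; lengths in m; the calibration is good to about 2 mm. A picture is of the moment at which its call begins: read the wrist's pose just before it. camera_model takes no time and is no camera call.
- workorder.close_job(): hands the job in; it is judged then, once.
The state is a dict: "time_s": time; "joints": joint angles; "qd": joint speeds; "joint_torque": joint torques, N m; "tcp_pos": TCP position; "eef_rot": TCP orientation; "contact_force": force on the tool from outside, world axes, zero at the start; "moment": the same for the moment, N m; "gripper_width": finger opening in m; "gripper_force": force on a finger pad.
Only numpy, scipy, OpenCV 4.12 (cv2) and the standard library are available. Lean on these libraries where they do the work, as an engineer would, in place of code of your own. Each camera call takes 0.05 s, during which the arm holds its last target. There are 200 camera calls.

## Working session

There is one attempt and no reset: what is moved stays moved. The work goes in short steps, Python scripts to look and compute and a tool call to move; the robot and the scene stay as the last step left them, time stands still between calls to the robot, and variables do not carry over. Pictures are saved under pics/ and viewed, at most 10 in all, crops included, and the job is handed in when it is done.

Besides the shell and the picture viewer there is one more tool, called after "Request:" as name(argument=value, ...), one argument or row to a line, values as JSON. step_arm: Moves the arm, as the interface text tells. Its arguments: {"type":"object","properties":{"plan":{"type":"array"},"newtons":{"type":"number"}},"required":["plan"]}

```bash
mkdir -p pics
cat > h.py <<'E'
import numpy as np, cv2
from plant import r, eyes, workorder
E
python3 - <<'E'
from h import *
for n in ("side","top"):
    im=eyes.capture(n); cv2.imwrite(f"pics/{n}0.png",im[:,:,::-1]); 
    m=eyes.camera_model(n); print(n,m)
print(eyes.camera_model("wrist")); s=r.get_state(); print(s)
E
```

```text
side {'fov_y': 48.95265292605599, 'cx': 326.13801253714604, 'cy': 233.3512721867439, 'world_to_cam': array([[-0.89733214, -0.4410664 , -0.01598329,  0.50607425],
       [ 0.30230711, -0.64061045,  0.70585314, -0.23733164],
       [-0.32156717,  0.62855285,  0.70817786, -0.88568069],
       [ 0.        ,  0.        ,  0.        ,  1.        ]])}
top {'fov_y': 43.73747158920147, 'cx': 317.1643352862729, 'cy': 230.07987432682265, 'world_to_cam': array([[ 0.00195631, -0.99998883,  0.00430279, -0.00738509],
       [ 0.99815663,  0.0022137 ,  0.06065017, -0.56227534],
       [-0.06065901,  0.00417621,  0.99814981, -1.50462246],
       [ 0.        ,  0.        ,  0.        ,  1.        ]])}
{'fov_y': 70.14238524953393, 'cx': 319.6739475905051, 'cy': 242.53989584642386, 'hand_eye': array([[-2.71481726e-04,  9.65047135e-01,  2.62076238e-01,
         7.14966522e-02],
       [ 9.99999963e-01,  2.63341133e-04,  6.61834534e-05,
         9.69478325e-05],
       [-5.14530118e-06,  2.62076246e-01, -9.65047170e-01,
        -1.59149083e-01],
       [ 0.00000000e+00,  0.00000000e+00,  0.00000000e+00,
         1.00000000e+00]])}
{'time_s': 0.1, 'joints': array([ 8.84692052e+01,  2.05878966e+01,  6.39857957e-01, -1.74585430e-02,
       -7.01369951e+01, -1.65077938e+01]), 'qd': array([-0.09837538, -0.13089003,  0.11073926,  0.02152668,  0.07981165,
       -0.00923291]), 'joint_torque': array([-1.30810589e-03, -5.84164524e+01,  2.93751562e+01,  7.01568604e+00,
        1.01635815e-02, -5.67807808e-05]), 'tcp_pos': array([0.20890075, 0.64140139, 0.22571722]), 'eef_rot': array([ 1.79913807e+02, -8.42760911e-03, -1.80445264e+01]), 'contact_force': array([ 0.83462475, -0.87472911, -0.12960183]), 'moment': array([ 0.02591679, -0.03439925,  0.00349406]), 'gripper_force': 0.0, 'gripper_width': 0.08763308119750174}
```

View pictures.

View pics/side0.png

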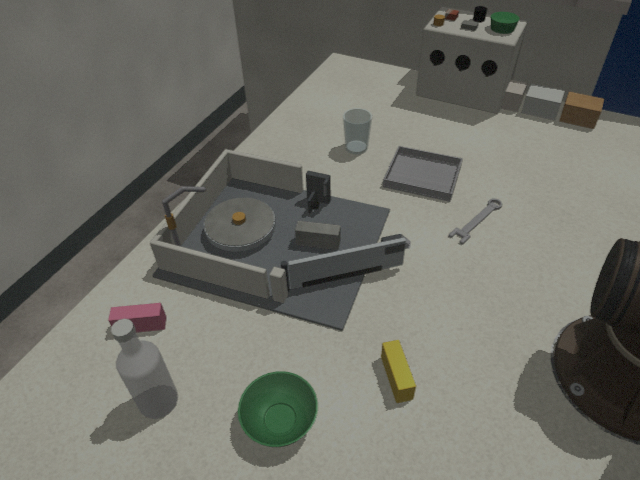

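View pics/top0.png

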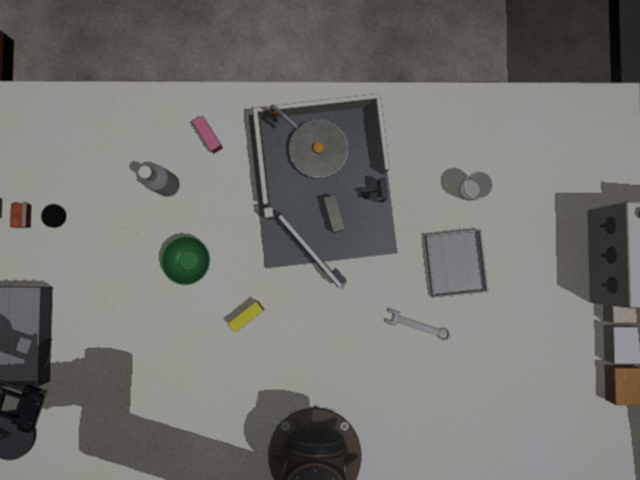

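The candidates are: the grey block in the gateway (side 318,235; top 334,213), the pink block (top 207,134) and the yellow block (top 246,315). The grey block is the stone. The tray is at top (455,262) and the box at (20,335) is not it. Hinge post is at top (268,212) and the gate's free end at (342,283). I'll measure next.

```bash
cat >> h.py <<'E'
def ray(n,uv,s=None):
    m=eyes.camera_model(n); f=240/np.tan(np.radians(m["fov_y"]/2))
    d=np.array([(uv[0]-m["cx"])/f,-(uv[1]-m["cy"])/f,-1.])
    if n=="wrist":
        from scipy.spatial.transform import Rotation as Ro
        T=np.eye(4); T[:3,:3]=Ro.from_euler("xyz",s["eef_rot"],degrees=True).as_matrix(); T[:3,3]=s["tcp_pos"]
        C=T@m["hand_eye"]
    else: C=np.linalg.inv(m["world_to_cam"])
    return C[:3,3],C[:3,:3]@d
def onz(n,uv,z,s=None):
    o,d=ray(n,uv,s); return (o+d*(z-o[2])/d[2]).round(4)
def tri(n1,a,n2,b):
    o1,d1=ray(n1,a);o2,d2=ray(n2,b)
    t=np.linalg.lstsq(np.c_[d1,-d2],o2-o1,rcond=None)[0]
    p,q=o1+t[0]*d1,o2+t[1]*d2; return ((p+q)/2).round(4),np.linalg.norm(p-q).round(4)
E
python3 - <<'E'
from h import *
im=cv2.imread("pics/top0.png")
c=cv2.resize(im[90:300,240:500],None,fx=3,fy=2.8571,interpolation=cv2.INTER_CUBIC)
cv2.imwrite("pics/c1.png",c)
for nm,uv,z in [("hinge post",(268,212),.09),("gate end",(342,283),.085),("stone",(334,213),.053),("tray",(455,262),.024),("tumbler",(470,188),.09),("spanner",(417,324),.0),("latch",(374,188),.08),("dish",(186,259),.04)]:
    print(nm,onz("top",uv,z))
E
```

```text
hinge post [0.6015 0.1135 0.09  ]
gate end [ 0.4301 -0.0662  0.085 ]
stone [ 0.6028 -0.0479  0.053 ]
tray [ 0.4818 -0.3547  0.024 ]
tumbler [ 0.6614 -0.378   0.09  ]
spanner [ 0.3239 -0.2614  0.    ]
latch [ 0.6621 -0.145   0.08  ]
dish [0.4878 0.3212 0.04  ]
```

View pics/c1.png

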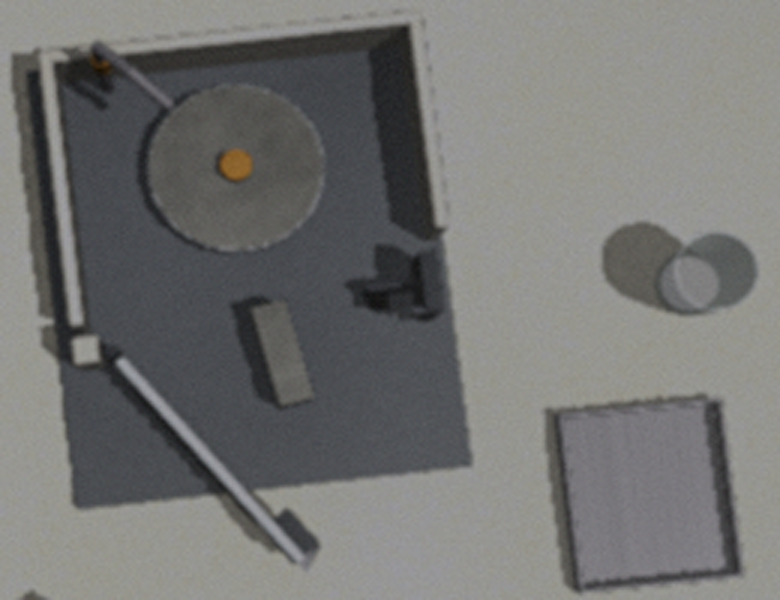

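```bash
cat > m.py <<'E'
from h import *
P=lambda c,z:onz("top",(240+c[0]/3,90+c[1]/2.8571),z)
def yaw(a,b):return np.degrees(np.arctan2(*(b-a)[1::-1])).round(2)
st=[P(c,.053) for c in [(253,305),(285,298),(311,398),(278,406)]]
print("stone",np.mean(st,0),"len",np.linalg.norm(st[0]-st[3]),np.linalg.norm(st[1]-st[0]),"yaw",yaw(st[3],st[0]),yaw(st[2],st[1]))
tr=[P(c,.024) for c in [(549,409),(718,397),(742,573),(577,590)]]
print("tray",np.mean(tr,0),[np.linalg.norm(tr[i]-tr[i-1]).round(3) for i in range(4)],yaw(tr[3],tr[0]),yaw(tr[2],tr[1]),tr)
a,b=P((75,507),.008),P((471,464),.008)
print("front",a,b,np.linalg.norm(a-b),"yaw",yaw(b,a)-90)
u=(a-b)/np.linalg.norm(a-b); x=np.array([u[1],-u[0],0]); org=(a+b)/2+.13*x; print("guard origin",org,"yaw",yaw(0*x,x))
g,h=P((118,358),.085),P((308,562),.085); L=lambda p:(np.dot(p-org,x).round(3),np.dot(p-org,u).round(3))
print("gate",g,h,np.linalg.norm(g-h),yaw(g,h),L(g),L(h),"disc",L(P((236,165),.05)),"post",L(P((86,350),.085)),"stone",L(np.mean(st,0)))
E
python3 m.py
```

```text
stone [ 0.6026   -0.047675  0.053   ] len 0.09061942396638809 0.027313000567495322 yaw 13.27 13.82
tray [ 0.481325 -0.355975  0.024   ] [np.float64(0.161), np.float64(0.144), np.float64(0.157), np.float64(0.14)] 7.87 6.6 [array([ 0.5547, -0.2744,  0.024 ]), array([ 0.5656, -0.4175,  0.024 ]), array([ 0.4101, -0.4355,  0.024 ]), array([ 0.3949, -0.2965,  0.024 ])]
front [0.4671 0.1266 0.008 ] [ 0.5061 -0.2104  0.008 ] 0.33924917096435175 yaw 6.599999999999994
guard origin [ 0.61573812 -0.02695523  0.008     ] yaw 6.6
gate [0.594  0.0862 0.085 ] [ 0.4212 -0.0678  0.085 ] 0.23146455452185327 -138.29 (np.float64(-0.009), np.float64(0.115)) (np.float64(-0.198), np.float64(-0.018)) disc (np.float64(0.153), np.float64(0.0)) post (np.float64(0.001), np.float64(0.14)) stone (np.float64(-0.015), np.float64(-0.019))
```

Request:
step_arm(
  plan=[
    [1,0.9,0,1,87.6],
    [1,0.9,0,1,87.6],
    [1,0.9,0,1,87.6],
    [1,0.9,0,1,87.6],
    [1,0.9,0,1,87.6],
    [1,0.9,0,1,87.6],
    [1,0.9,0,1,87.6],
    [1,0.9,0,1,87.6],
    [1,0.9,0,1,87.6],
    [1,0.9,0,1,87.6],
    [1,0.9,0,1,87.6],
  ],
  newtons=30,
)

```text
time_s: 1.02
tcp_pos: [0.3772, 0.3503, 0.2266]
eef_rot: [-180.0, 0.0, -78.0]
contact_force: [0.1, -0.1, 0.3]
gripper_width: 0.0878
gripper_force: 0.0
```

Request:
step_arm(
  plan=[
    [1,-0.3,0,1,87.6],
    [1,-0.3,0,1,87.6],
    [1,-0.3,0,1,87.6],
    [1,-0.3,0,1,87.6],
    [1,-0.3,0,1,87.6],
    [1,-0.3,0,1,87.6],
    [1,-0.3,0,1,87.6],
    [1,-0.3,0,1,87.6],
    [1,-0.3,0,1,87.6],
    [1,-0.3,0,1,87.6],
  ],
)

```text
time_s: 1.85
tcp_pos: [0.5024, 0.1223, 0.2261]
eef_rot: [180.0, -0.0, -138.0]
contact_force: [-0.2, 0.7, -0.1]
gripper_width: 0.0877
gripper_force: 0.0
```

```bash
cat >> h.py <<'E'
def move(x,y,z,yaw):
    "tool-axis shares from the present pose (tool down)"
    s=r.get_state(); p=np.radians(s["eef_rot"][2]); d=np.array([x,y,z])-s["tcp_pos"]
    t=(s["eef_rot"][2]-yaw+180)%360-180
    print("j",s["joints"].round(1),"at",s["tcp_pos"].round(4),s["eef_rot"].round(2),"F",s["contact_force"].round(1),"t",s["time_s"])
    print("move",((d[0]*np.cos(p)+d[1]*np.sin(p))/.25).round(4),((d[0]*np.sin(p)-d[1]*np.cos(p))/.25).round(4),(-d[2]/.25).round(4),"turn",(t/60).round(4))
E
python3 -c "
from h import *
move(.6026,-.0477,.2266,193.5)"
```

```text
j [ 35.4   5.6 -19.   -0.  -65.4 -83.5] at [0.5024 0.1223 0.2261] [ 1.7999e+02 -4.0000e-02 -1.3801e+02] F [-0.2  0.7 -0.1] t 1.85
move 0.1572 -0.7735 -0.0021 turn 0.4748
```

Request:
step_arm(
  plan=[
    [0.157,-0.774,0,0.475,87.6],
    [0.157,-0.774,0,0.475,87.6],
    [0.157,-0.774,0,0.475,87.6],
    [0.157,-0.774,0,0.475,87.6],
    [0.157,-0.774,0,0.475,87.6],
    [0.157,-0.774,0,0.475,87.6],
    [0.157,-0.774,0,0.475,87.6],
  ],
)

```text
time_s: 2.43
tcp_pos: [0.6031, -0.0489, 0.2254]
eef_rot: [180.0, -0.1, -166.4]
contact_force: [-0.2, 0.3, 0.1]
gripper_width: 0.0878
gripper_force: 0.0
```

```bash
python3 -c "
from h import *
s=r.get_state(); im=eyes.capture('wrist'); cv2.imwrite('pics/w1.png',im[:,:,::-1])
m=eyes.camera_model('wrist');print(s)
"
```

```text
{'time_s': 2.4333, 'joints': array([ 1.38371380e+01,  1.41212023e+01, -8.56106444e+00, -7.52754822e-03,
       -6.74152102e+01, -9.02473012e+01]), 'qd': array([ 2.07269221, -1.65784092, -1.44984487, -0.39526212, -0.07779756,
       -1.34179064]), 'joint_torque': array([ -1.51164729, -48.05081248,  29.3469286 ,   7.08013549,
        -0.05983524,   0.19269103]), 'tcp_pos': array([ 0.60307241, -0.04894193,  0.22538337]), 'eef_rot': array([ 1.79993475e+02, -9.75062466e-02, -1.66413054e+02]), 'contact_force': array([-0.15925614,  0.2848957 ,  0.06385687]), 'moment': array([ 0.1765158 , -0.16178337, -0.00201647]), 'gripper_force': 0.0, 'gripper_width': 0.08776533603790283}
```

View pics/w1.png

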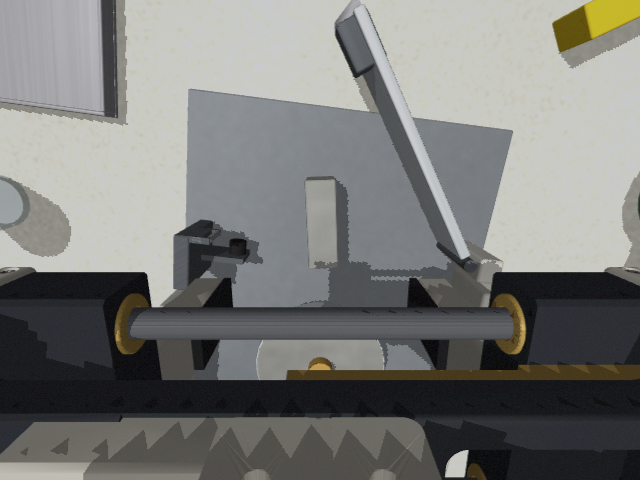

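Stone's top face spans (306,180)–(337,267) and the jaws line up along it. The strike roller is at about (238,243), with the gate's free end at (360,5). I'll refine these from this view.

```bash
cat > m2.py <<'E'
from h import *
s=dict(tcp_pos=np.array([.60307,-.04894,.22538]),eef_rot=np.array([179.993,-.0975,-166.413]))
g=cv2.imread("pics/w1.png"); hsv=cv2.cvtColor(g,cv2.COLOR_BGR2HSV)
roi=g[165:280,290:360].astype(int); 
# stone top is warmer/brighter than plate
m=((roi[:,:,2]-roi[:,:,0]>4)&(roi[:,:,2]>120)).astype(np.uint8)
m=cv2.morphologyEx(m,cv2.MORPH_OPEN,np.ones((3,3)))
cs=max(cv2.findContours(m,0,1)[0],key=cv2.contourArea)
b=cv2.boxPoints(cv2.minAreaRect(cs))+[290,165]; print(b, cv2.contourArea(cs))
Q=[onz("wrist",p,.053,s) for p in b]; print(Q,"c",np.mean(Q,0),[np.linalg.norm(Q[i]-Q[i-1]).round(4) for i in range(4)])
for nm,p,z in [("roller",(238,241),.08),("gate in",(463,262),.085),("gate out",(358,8),.085)]: print(nm,onz("wrist",p,z,s))
move(.6026,-.0477,.1,193.5)
E
python3 m2.py
```

```text
[[313. 202.]
 [317. 202.]
 [317. 206.]
 [313. 206.]] 12.5
[array([ 0.5846, -0.0607,  0.053 ]), array([ 0.5837, -0.057 ,  0.053 ]), array([ 0.5875, -0.056 ,  0.053 ]), array([ 0.5884, -0.0598,  0.053 ])] c [ 0.58605  -0.058375  0.053   ] [np.float64(0.0039), np.float64(0.0038), np.float64(0.0039), np.float64(0.0039)]
roller [ 0.632  -0.1201  0.08  ]
gate in [0.6015 0.086  0.085 ]
gate out [ 0.4266 -0.062   0.085 ]
j [ 13.9  14.   -8.6  -0.  -67.4 -90.3] at [ 0.6026 -0.0481  0.2257] [ 1.7999e+02 -7.0000e-02 -1.6638e+02] F [-0.5 -0.1 -0. ] t 2.4833
move -0.0004 0.0016 0.5028 turn 0.002
```

Run:
```python
from h import *
s=dict(tcp_pos=np.array([.60307,-.04894,.22538]),eef_rot=np.array([179.993,-.0975,-166.413]))
g=cv2.imread("pics/w1.png",0)[165:280,290:360]
t,m=cv2.threshold(cv2.GaussianBlur(g,(3,3),0),0,255,cv2.THRESH_OTSU+cv2.THRESH_BINARY)
m=cv2.morphologyEx(m,cv2.MORPH_OPEN,np.ones((5,5)))
cs=max(cv2.findContours(m,0,1)[0],key=cv2.contourArea)
print(t,cv2.boundingRect(cs),cv2.contourArea(cs))
for b in (cv2.boxPoints(cv2.minAreaRect(cs))+[290,165],[(306,181),(336,179),(338,264),(308,268)]):
    Q=[onz("wrist",p,.053,s) for p in b]; print(np.round(b),Q,"c",np.mean(Q,0),[np.linalg.norm(Q[i]-Q[i-1]).round(4) for i in range(4)])
```

```text
111.0 (0, 0, 70, 115) 6031.0
[[290. 165.]
 [359. 165.]
 [359. 279.]
 [290. 279.]] [array([ 0.5555, -0.09  ,  0.053 ]), array([ 0.5402, -0.0265,  0.053 ]), array([0.6513, 0.0039, 0.053 ]), array([ 0.668 , -0.0655,  0.053 ])] c [ 0.60375  -0.044525  0.053   ] [np.float64(0.1151), np.float64(0.0653), np.float64(0.1152), np.float64(0.0714)]
[[306 181]
 [336 179]
 [338 264]
 [308 268]] [array([ 0.5665, -0.0719,  0.053 ]), array([ 0.558 , -0.0444,  0.053 ]), array([ 0.6405, -0.0213,  0.053 ]), array([ 0.6519, -0.0501,  0.053 ])] c [ 0.604225 -0.046925  0.053   ] [np.float64(0.0881), np.float64(0.0288), np.float64(0.0857), np.float64(0.031)]
```

Run:
```python
from h import *
c=lambda a,b:(240+a/3,90+b/2.8571)
org=np.array([.6157,-.027]);a=np.radians(6.6);R=np.array([[np.cos(a),np.sin(a)],[-np.sin(a),np.cos(a)]])
for n,t,sd in [("block back top",c(430,245),(320,174)),("block front top",c(430,312),(317,190)),("roller tip",c(368,293),(313,194))]:
    p,e=tri("top",t,"side",sd); print(n,p,e,"local",R@(p[:2]-org))
im=cv2.imread("pics/side0.png")[150:270,250:410]; cv2.imwrite("pics/c2.png",cv2.resize(im,None,fx=5,fy=5,interpolation=cv2.INTER_CUBIC))
move(.6033,-.0475,.12,194)
```

```text
block back top [ 0.6797 -0.1744  0.074 ] 0.0293 local [ 0.04663412 -0.15377912]
block front top [ 0.6517 -0.1661  0.042 ] 0.0283 local [ 0.01977366 -0.14231589]
roller tip [ 0.6522 -0.1182  0.0682] 0.0003 local [ 0.02577584 -0.0947908 ]
j [ 13.9  14.   -8.6  -0.  -67.4 -90.3] at [ 0.6026 -0.0481  0.2257] [ 1.7999e+02 -7.0000e-02 -1.6638e+02] F [-0.5 -0.1 -0. ] t 2.4833
move -0.0033 0.0017 0.4228 turn -0.0063
```

View pics/c2.png

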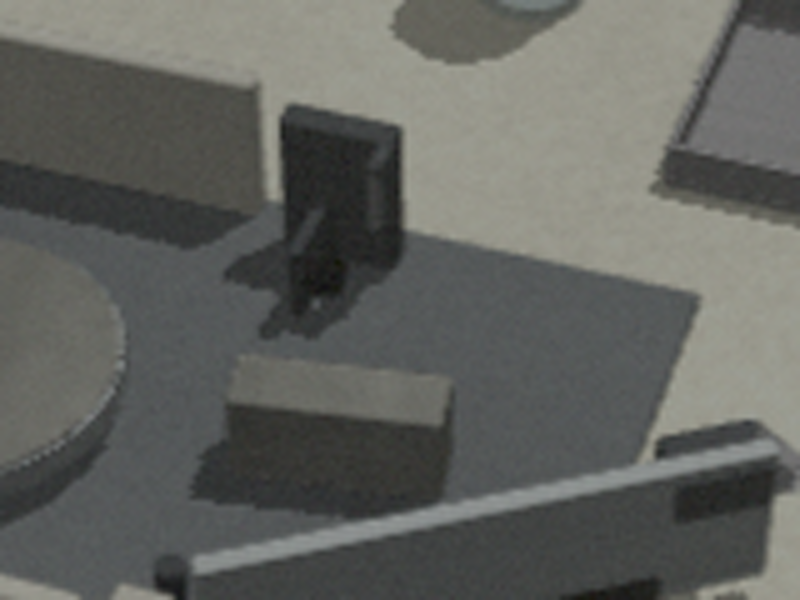

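Request:
step_arm(
  plan=[
    [-0.003,0.002,0.15,-0.006,62],
    [-0.003,0.002,0.3,-0.006,62],
    [-0.003,0.002,0.42,-0.006,62],
    [-0.003,0.002,0.5,-0.006,62],
    [-0.003,0.002,0.58,-0.006,62],
    [-0.003,0.002,0.65,-0.006,62],
    [-0.003,0.002,0.7,-0.006,62],
    [-0.003,0.002,0.75,-0.006,62],
    [-0.003,0.002,0.79,-0.006,62],
    [-0.003,0.002,0.79,-0.006,62],
  ],
)

```text
time_s: 3.32
tcp_pos: [0.6016, -0.0466, 0.0272]
eef_rot: [180.0, -0.2, -166.0]
contact_force: [-1.3, -0.1, -0.2]
gripper_width: 0.0619
gripper_force: 0.0
```

Request:
step_arm(
  plan=[
    [0,0,0,0,22],
    [0,0,0,0,22],
    [0,0,0,0,22],
    [0,0,0,0,22],
    [0,0,0,0,22],
    [0,0,0,0,22],
    [0,0,0,0,22],
    [0,0,0,0,22],
    [0,0,0,0,22],
    [0,0,0,0,22],
  ],
  newtons=30,
)

```text
time_s: 4.15
tcp_pos: [0.6034, -0.048, 0.0296]
eef_rot: [-180.0, 0.0, -166.2]
contact_force: [-0.4, 2.1, 5.7]
gripper_width: 0.0299
gripper_force: 29.6
```

Request:
step_arm(
  plan=[
    [0,0,-0.03,0,22],
    [0,0,-0.1,0,22],
    [0,0,-0.2,0,22],
    [0,0,-0.3,0,22],
    [0,0,-0.4,0,22],
    [0,0,-0.5,0,22],
    [0,0,-0.56,0,22],
    [0,0,-0.6,0,22],
    [0,0,-0.6,0,22],
  ],
)

```text
time_s: 4.9
tcp_pos: [0.6039, -0.0481, 0.1813]
eef_rot: [-180.0, 0.2, -166.2]
contact_force: [0.7, 0.2, -1.5]
gripper_width: 0.0299
gripper_force: 29.7
```

```bash
python3 -c "
from h import *
print(r.get_state()['gripper_width'],r.get_state()['gripper_force'])
move(.481,-.356,.178,187)"
```

```text
0.029893637452962134 29.677574336528778
j [ 13.9  15.9 -12.2   0.  -61.7 -90.1] at [ 0.6039 -0.0481  0.1813] [-179.98    0.18 -166.18] F [ 0.7  0.2 -1.5] t 4.9
move 0.7715 -1.0786 0.013 turn 0.1137
```

Request:
step_arm(
  plan=[
    [0.03,-0.05,0,0.01,22],
    [0.1,-0.14,0,0.02,22],
    [0.19,-0.26,0,0.03,22],
    [0.28,-0.39,0,0.04,22],
    [0.37,-0.52,0,0.05,22],
    [0.46,-0.64,0,0.06,22],
    [0.55,-0.77,0,0.07,22],
    [0.63,-0.88,0,0.08,22],
    [0.69,-0.96,0,0.1,22],
    [0.72,-1,0,0.11,22],
    [0.72,-1,0,0.11,22],
    [0.72,-1,0,0.11,22],
  ],
)

```text
time_s: 5.9
tcp_pos: [0.4869, -0.3341, 0.1776]
eef_rot: [179.9, -0.1, -172.9]
contact_force: [0.1, 0.2, -2.8]
gripper_width: 0.0299
gripper_force: 29.7
```

```bash
python3 -c "
from h import *
s=r.get_state();im=eyes.capture('wrist'); cv2.imwrite('pics/w2.png',im[:,:,::-1]); print(s['tcp_pos'],s['eef_rot'])
move(.481,-.356,.034,187)"
```

```text
[ 0.48687153 -0.33411907  0.17761208] [ 1.79925905e+02 -1.14373687e-01 -1.72885719e+02]
j [-15.4  14.8 -14.1  -0.  -61.2 -67.4] at [ 0.4874 -0.3335  0.1779] [ 1.7994e+02 -9.0000e-02 -1.7281e+02] F [ 0.8  0.9 -1.9] t 5.95
move 0.0368 -0.0861 0.5758 turn 0.0032
```

View pics/w2.png

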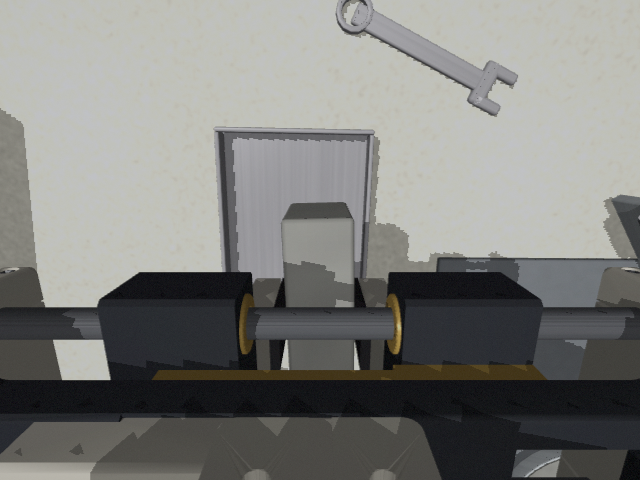

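```bash
python3 -c "
from h import *
s=dict(tcp_pos=np.array([.48687,-.33412,.17761]),eef_rot=np.array([179.926,-.114,-172.886]))
a,b=[onz('wrist',p,.024,s) for p in ((215.5,129),(374.5,129.5))]
u=(b-a)/np.linalg.norm(b-a);x=np.array([u[1],-u[0],0]);c=(a+b)/2+.08*x
print(a,b,np.linalg.norm(b-a),c,np.degrees(np.arctan2(x[1],x[0])))
move(c[0],c[1],.0256,187)"
```

```text
[ 0.4116 -0.4352  0.024 ] [ 0.3949 -0.2978  0.024 ] 0.13841116284462027 [ 0.48266556 -0.3568476   0.024     ] 6.929906463998565
j [-15.4  14.8 -14.1  -0.  -61.2 -67.4] at [ 0.4874 -0.3335  0.1779] [ 1.7994e+02 -9.0000e-02 -1.7281e+02] F [ 0.8  0.9 -1.9] t 5.95
move 0.0306 -0.0903 0.6094 turn 0.0032
```

Tray is confirmed at (0.482,-0.357), yaw 7, within 1 mm of the first estimate. I'll move over it and lower to 3 mm above the floor.

Request:
step_arm(
  plan=[
    [0.03,-0.05,0.05,0,22],
    [0.03,-0.09,0.12,0,22],
    [0.03,-0.09,0.2,0,22],
    [0.03,-0.09,0.28,0,22],
    [0.03,-0.09,0.36,0,22],
    [0.03,-0.09,0.43,0,22],
    [0.03,-0.09,0.49,0,22],
    [0.03,-0.09,0.54,0,22],
    [0.03,-0.09,0.57,0,22],
    [0.03,-0.09,0.59,0,22],
    [0.03,-0.09,0.59,0,22],
    [0.03,-0.09,0.59,0,22],
  ],
)

```text
time_s: 6.95
tcp_pos: [0.4839, -0.3568, 0.0319]
eef_rot: [-180.0, 0.0, -172.7]
contact_force: [0.5, -0.4, -1.9]
gripper_width: 0.03
gripper_force: 29.7
```

Request:
step_arm(
  plan=[
    [0,0,0.005,0,22],
    [0,0,0.01,0,22],
    [0,0,0.015,0,22],
    [0,0,0.02,0,22],
    [0,0,0.02,0,22],
    [0,0,0.02,0,22],
  ],
)

```text
time_s: 7.45
tcp_pos: [0.4833, -0.3571, 0.0266]
eef_rot: [180.0, -0.0, -172.8]
contact_force: [-0.6, 0.5, -1.7]
gripper_width: 0.0298
gripper_force: 29.7
```

Request:
step_arm(
  plan=[
    [0,0,0.003,0,22],
    [0,0,0.006,0,22],
    [0,0,0.009,0,22],
    [0,0,0.009,0,22],
  ],
)

```text
time_s: 7.78
tcp_pos: [0.4835, -0.3572, 0.0256]
eef_rot: [-180.0, 0.0, -172.8]
contact_force: [-3.6, 2.6, 9.4]
gripper_width: 0.0297
gripper_force: 29.7
```

Request:
step_arm(
  plan=[
    [0,0,0,0,34],
    [0,0,0,0,40],
    [0,0,0,0,50],
    [0,0,0,0,55],
    [0,0,0,0,55],
    [0,0,0,0,55],
    [0,0,0,0,55],
    [0,0,0,0,55],
  ],
)

```text
time_s: 8.45
tcp_pos: [0.4834, -0.3571, 0.0242]
eef_rot: [180.0, -0.0, -172.8]
contact_force: [-0.4, -0.1, 0.4]
gripper_width: 0.0549
gripper_force: 0.0
```

Request:
step_arm(
  plan=[
    [0,0,-0.03,0,55],
    [0,0,-0.1,0,55],
    [0,0,-0.2,0,55],
    [0,0,-0.3,0,55],
    [0,0,-0.4,0,55],
    [0,0,-0.5,0,55],
    [0,0,-0.56,0,40],
    [0,0,-0.56,0,20],
    [0,0,-0.56,0,0],
    [0,0,-0.56,0,0],
  ],
)

```text
time_s: 9.28
tcp_pos: [0.483, -0.3568, 0.164]
eef_rot: [180.0, -0.0, -172.8]
contact_force: [-0.1, 0.1, 0.0]
gripper_width: 0.0339
gripper_force: 0.0
```

Run:
```python
from h import *
for n in ("wrist","top"):
    cv2.imwrite(f'pics/{n}3.png',eyes.capture(n)[:,:,::-1])
a=cv2.imread("pics/wrist3.png");b=cv2.imread("pics/top3.png")[150:390,230:550]
cv2.imwrite("pics/both3.png",np.hstack([cv2.resize(a,(400,300)),cv2.resize(b,(400,300))]))
move(.42,-.0,.18,187)
```

```text
j [-17.8  16.4 -14.   -0.  -59.7 -64.9] at [ 0.4828 -0.3568  0.1633] [ 1.7994e+02 -9.0000e-02 -1.7278e+02] F [-0.4  0.4  1.1] t 9.3833
move 0.0698 1.4472 -0.0667 turn 0.0036
```

View pics/both3.png

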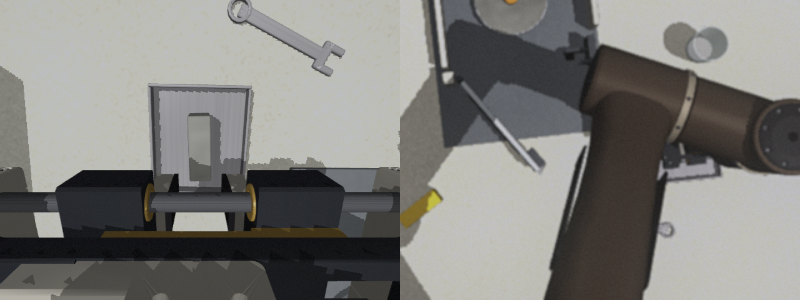

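Stone lies flat and free in the tray (left half, 200,148); the gate is still about 55° open. Next I'll plan the push path.

```bash
cat >> h.py <<'E'
org=np.array([.6157,-.027]);_a=np.radians(6.6);RW=np.array([[np.cos(_a),-np.sin(_a)],[np.sin(_a),np.cos(_a)]])
def push(deg,gap=0,s=.205):
    t=np.radians(deg); d=np.array([-np.sin(t),-np.cos(t)]); n=np.array([-np.cos(t),np.sin(t)])
    loc=np.array([0,.121])+s*d+(.005+gap)*n-np.array([.0095,-.021])
    return org+RW@loc
E
python3 - <<'E'
from h import *
for d,g in [(56,.025),(55,0),(40,0),(25,0),(10,0),(5,0),(0,0)]:
    p=push(d,g); print(d,p.round(4),np.linalg.norm(p).round(3))
p=push(56,.025); move(p[0],p[1],.164,186.6)
E
```

```text
56 [0.4148 0.0023] 0.415
55 [ 0.4333 -0.0194] 0.434
40 [ 0.4729 -0.0554] 0.476
25 [ 0.5205 -0.08  ] 0.527
10 [ 0.5728 -0.0914] 0.58
5 [ 0.5907 -0.0921] 0.598
0 [ 0.6085 -0.0912] 0.615
j [-17.8  16.4 -14.   -0.  -59.7 -64.9] at [ 0.4828 -0.3568  0.1633] [ 1.7994e+02 -9.0000e-02 -1.7278e+02] F [-0.4  0.4  1.1] t 9.3833
move 0.0894 1.4591 -0.0027 turn 0.0103
```

Request:
step_arm(
  plan=[
    [0.06,0.1,0,0,0],
    [0.09,0.25,0,0.01,0],
    [0.09,0.4,0,0.01,0],
    [0.09,0.55,0,0.01,0],
    [0.09,0.7,0,0.01,0],
    [0.09,0.82,0,0.01,0],
    [0.09,0.92,0,0.01,0],
    [0.09,1,0,0.01,0],
    [0.09,1,0,0.01,0],
  ],
)

```text
time_s: 10.13
tcp_pos: [0.4288, -0.1095, 0.1639]
eef_rot: [180.0, -0.0, -173.2]
contact_force: [-0.1, -0.2, -0.4]
gripper_width: 0.0009
gripper_force: 0.0
```

Request:
step_arm(
  plan=[
    [0,0.1,0,0,0],
    [0,0.22,0,0,0],
    [0,0.34,0,0,0],
    [0,0.42,0,0,0],
    [0,0.46,0,0,0],
    [0,0.46,0,0,0],
    [0,0.46,0,0,0],
  ],
)

```text
time_s: 10.72
tcp_pos: [0.4161, 0.0024, 0.1638]
eef_rot: [-180.0, -0.1, -173.3]
contact_force: [0.0, -0.0, 0.6]
gripper_width: 0.0003
gripper_force: 0.0
```

Run:
```python
from h import *
p=push(56,.025); move(p[0],p[1],.05,186.6); print(r.get_state()["gripper_width"])
cv2.imwrite('pics/w4.png',eyes.capture("wrist")[:,:,::-1])
```

```text
j [  27.8   -1.4  -35.3    0.   -56.2 -111.1] at [0.4161 0.0024 0.1638] [-1.7998e+02 -6.0000e-02 -1.7329e+02] F [ 0.  -0.   0.6] t 10.7167
move 0.0055 0.0004 0.4554 turn 0.0018
0.0002780024936266509
```

View pics/w4.png

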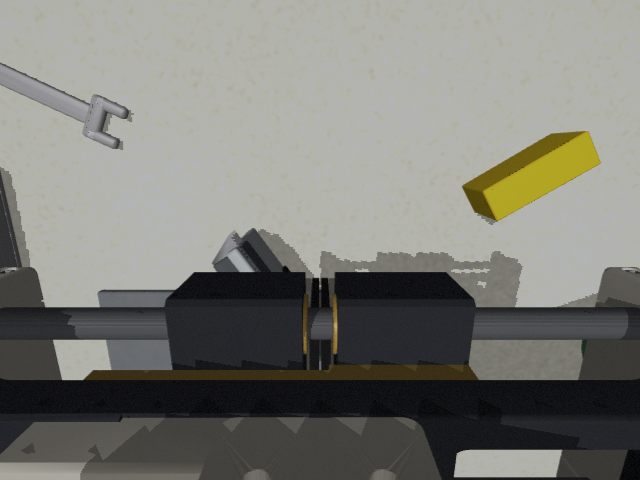

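Request:
step_arm(
  plan=[
    [0,0,0.08,0,0],
    [0,0,0.18,0,0],
    [0,0,0.28,0,0],
    [0,0,0.37,0,0],
    [0,0,0.43,0,0],
    [0,0,0.455,0,0],
    [0,0,0.455,0,0],
    [0,0,0.455,0,0],
  ],
)

```text
time_s: 11.43
tcp_pos: [0.4166, 0.0018, 0.0507]
eef_rot: [-180.0, -0.0, -173.4]
contact_force: [0.8, -0.4, 0.2]
gripper_width: 0.0004
gripper_force: 0.0
```

Run:
```python
from h import *
for d,g in [(56,.01),(55,0),(50,0),(45,0),(40,0),(35,0),(30,0),(25,0),(20,0),(15,0),(10,0)]:
    p=push(d,g); print(d); move(p[0],p[1],.05,186.6)
```

```text
56
j [  27.7    8.1  -43.9    0.   -38.  -111.1] at [0.4166 0.0018 0.0507] [-1.7997e+02 -4.0000e-02 -1.7341e+02] F [ 0.8 -0.4  0.2] t 11.4333
move -0.0266 -0.0468 0.0029 turn -0.0002
55
j [  27.7    8.1  -43.9    0.   -38.  -111.1] at [0.4166 0.0018 0.0507] [-1.7997e+02 -4.0000e-02 -1.7341e+02] F [ 0.8 -0.4  0.2] t 11.4333
move -0.0568 -0.092 0.0029 turn -0.0002
50
j [  27.7    8.1  -43.9    0.   -38.  -111.1] at [0.4166 0.0018 0.0507] [-1.7997e+02 -4.0000e-02 -1.7341e+02] F [ 0.8 -0.4  0.2] t 11.4333
move -0.099 -0.1498 0.0029 turn -0.0002
45
j [  27.7    8.1  -43.9    0.   -38.  -111.1] at [0.4166 0.0018 0.0507] [-1.7997e+02 -4.0000e-02 -1.7341e+02] F [ 0.8 -0.4  0.2] t 11.4333
move -0.146 -0.2037 0.0029 turn -0.0002
40
j [  27.7    8.1  -43.9    0.   -38.  -111.1] at [0.4166 0.0018 0.0507] [-1.7997e+02 -4.0000e-02 -1.7341e+02] F [ 0.8 -0.4  0.2] t 11.4333
move -0.1976 -0.2533 0.0029 turn -0.0002
35
j [  27.7    8.1  -43.9    0.   -38.  -111.1] at [0.4166 0.0018 0.0507] [-1.7997e+02 -4.0000e-02 -1.7341e+02] F [ 0.8 -0.4  0.2] t 11.4333
move -0.2533 -0.2982 0.0029 turn -0.0002
30
j 
[... 208 characters left out ...]
0.   -38.  -111.1] at [0.4166 0.0018 0.0507] [-1.7997e+02 -4.0000e-02 -1.7341e+02] F [ 0.8 -0.4  0.2] t 11.4333
move -0.3753 -0.3727 0.0029 turn -0.0002
20
j [  27.7    8.1  -43.9    0.   -38.  -111.1] at [0.4166 0.0018 0.0507] [-1.7997e+02 -4.0000e-02 -1.7341e+02] F [ 0.8 -0.4  0.2] t 11.4333
move -0.4408 -0.4017 0.0029 turn -0.0002
15
j [  27.7    8.1  -43.9    0.   -38.  -111.1] at [0.4166 0.0018 0.0507] [-1.7997e+02 -4.0000e-02 -1.7341e+02] F [ 0.8 -0.4  0.2] t 11.4333
move -0.5085 -0.4248 0.0029 turn -0.0002
10
j [  27.7    8.1  -43.9    0.   -38.  -111.1] at [0.4166 0.0018 0.0507] [-1.7997e+02 -4.0000e-02 -1.7341e+02] F [ 0.8 -0.4  0.2] t 11.4333
move -0.5779 -0.442 0.0029 turn -0.0002
```

Request:
step_arm(
  plan=[
    [-0.015,-0.025,0,0,0],
    [-0.03,-0.05,0,0,0],
    [-0.04,-0.065,0,0,0],
    [-0.05,-0.08,0,0,0],
    [-0.057,-0.092,0,0,0],
    [-0.065,-0.104,0,0,0],
    [-0.074,-0.117,0,0,0],
    [-0.083,-0.129,0,0,0],
    [-0.091,-0.14,0,0,0],
    [-0.099,-0.15,0,0,0],
    [-0.099,-0.15,0,0,0],
  ],
)

```text
time_s: 12.35
tcp_pos: [0.4457, -0.0324, 0.0505]
eef_rot: [-180.0, -0.0, -173.4]
contact_force: [-0.8, -1.0, -1.2]
gripper_width: 0.0005
gripper_force: 0.0
```

Request:
step_arm(
  plan=[
    [-0.012,-0.014,0,0,0],
    [-0.035,-0.041,0,0,0],
    [-0.06,-0.067,0,0,0],
    [-0.086,-0.091,0,0,0],
    [-0.112,-0.114,0,0,0],
    [-0.14,-0.137,0,0,0],
    [-0.169,-0.158,0,0,0],
    [-0.193,-0.175,0,0,0],
    [-0.207,-0.184,0,0,0],
    [-0.214,-0.188,0,0,0],
    [-0.214,-0.188,0,0,0],
  ],
)

```text
time_s: 13.27
tcp_pos: [0.5043, -0.0727, 0.0505]
eef_rot: [-180.0, 0.0, -173.4]
contact_force: [-1.1, -0.3, 0.3]
gripper_width: 0.0005
gripper_force: 0.1
```

Run:
```python
from h import *
s=r.get_state(); print(s["tcp_pos"],s["contact_force"])
b=eyes.capture("side")[:,:,::-1]; w=eyes.capture("wrist")[:,:,::-1]
cv2.imwrite("pics/s5.png",np.hstack([cv2.resize(b[130:340,140:460],(480,315)),cv2.resize(w,(320,315))]))
for d in (30,25,20,15,12,10,8):
    p=push(d); print(d); move(p[0],p[1],.05,186.6)
```

```text
[ 0.50428572 -0.072706    0.05046229] [-1.09206687 -0.29965778  0.29847225]
30
j [ 14.   16.  -32.8  -0.  -41.2 -97.3] at [ 0.5039 -0.0724  0.0506] [ 1.8000e+02  1.0000e-02 -1.7337e+02] F [ 0.4 -0.  -0.3] t 13.3667
move 0.0 -0.003 0.0023 turn 0.0004
25
j [ 14.   16.  -32.8  -0.  -41.2 -97.3] at [ 0.5039 -0.0724  0.0506] [ 1.8000e+02  1.0000e-02 -1.7337e+02] F [ 0.4 -0.  -0.3] t 13.3667
move -0.0626 -0.0376 0.0023 turn 0.0004
20
j [ 14.   16.  -32.8  -0.  -41.2 -97.3] at [ 0.5039 -0.0724  0.0506] [ 1.8000e+02  1.0000e-02 -1.7337e+02] F [ 0.4 -0.  -0.3] t 13.3667
move -0.128 -0.0666 0.0023 turn 0.0004
15
j [ 14.   16.  -32.8  -0.  -41.2 -97.3] at [ 0.5039 -0.0724  0.0506] [ 1.8000e+02  1.0000e-02 -1.7337e+02] F [ 0.4 -0.  -0.3] t 13.3667
move -0.1957 -0.0898 0.0023 turn 0.0004
12
j [ 14.   16.  -32.8  -0.  -41.2 -97.3] at [ 0.5039 -0.0724  0.0506] [ 1.8000e+02  1.0000e-02 -1.7337e+02] F [ 0.4 -0.  -0.3] t 13.3667
move -0.2372 -0.1009 0.0023 turn 0.0004
10
j [ 14.   16.  -32.8  -0.  -41.2 -97.3] at [ 0.5039 -0.0724  0.0506] [ 1.8000e+02  1.0000e-02 -1.7337e+02] F [ 0.4 -0.  -0.3] t 13.3667
move -0.2652 -0.1071 0.0023 turn 0.0004
8
j [ 14.   16.  -32.8  -0.  -41.2 -97.3] at [ 0.5039 -0.0724  0.0506] [ 1.8000e+02  1.0000e-02 -1.7337e+02] F [ 0.4 -0.  -0.3] t 13.3667
move -0.2933 -0.1122 0.0023 turn 0.0004
```

View pics/s5.png

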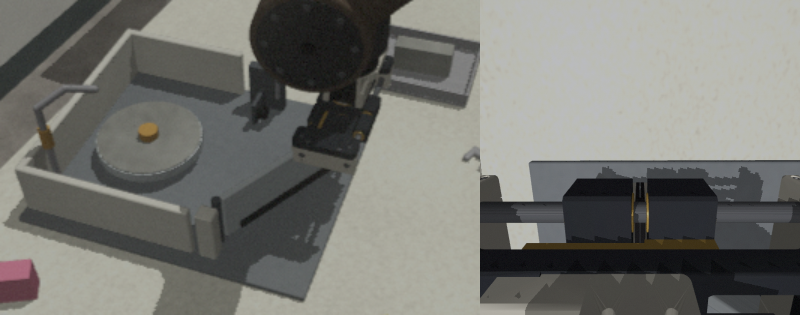

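The gate is moving with the fingers and is now about 30° open; the stone is in the tray. I'll continue to 14°.

Request:
step_arm(
  plan=[
    [-0.01,-0.008,0,0,0],
    [-0.03,-0.021,0,0,0],
    [-0.055,-0.034,0,0,0],
    [-0.08,-0.046,0,0,0],
    [-0.105,-0.057,0,0,0],
    [-0.13,-0.067,0,0,0],
    [-0.155,-0.076,0,0,0],
    [-0.175,-0.083,0,0,0],
    [-0.19,-0.088,0,0,0],
    [-0.205,-0.092,0,0,0],
    [-0.205,-0.092,0,0,0],
  ],
)

```text
time_s: 14.28
tcp_pos: [0.5582, -0.0896, 0.0505]
eef_rot: [-180.0, 0.0, -173.4]
contact_force: [-0.5, -0.4, -0.1]
gripper_width: 0.0003
gripper_force: 0.3
```

Request:
step_arm(
  plan=[
    [-0.008,-0.002,0,0,0],
    [-0.018,-0.005,0,0,0],
    [-0.028,-0.008,0,0,0],
    [-0.038,-0.01,0,0,0],
    [-0.048,-0.013,0,0,0],
    [-0.055,-0.014,0,0,0],
    [-0.06,-0.015,0,0,0],
    [-0.06,-0.015,0,0,0],
  ],
)

```text
time_s: 14.95
tcp_pos: [0.5731, -0.0915, 0.0505]
eef_rot: [-180.0, 0.0, -173.4]
contact_force: [-0.5, 0.7, -0.1]
gripper_width: 0.0003
gripper_force: 0.3
```

Request:
step_arm(
  plan=[
    [-0.005,-0.001,0,0,0],
    [-0.01,-0.002,0,0,0],
    [-0.015,-0.003,0,0,0],
    [-0.02,-0.003,0,0,0],
    [-0.02,-0.003,0,0,0],
  ],
)

```text
time_s: 15.37
tcp_pos: [0.578, -0.0917, 0.0506]
eef_rot: [-180.0, 0.0, -173.4]
contact_force: [-0.2, -1.0, -0.3]
gripper_width: 0.0005
gripper_force: 0.4
```

Request:
step_arm(
  plan=[
    [-0.005,-0.001,0,0,0],
    [-0.01,-0.001,0,0,0],
    [-0.015,-0.001,0,0,0],
    [-0.02,-0.002,0,0,0],
    [-0.02,-0.002,0,0,0],
  ],
)

```text
time_s: 15.78
tcp_pos: [0.5832, -0.0917, 0.0506]
eef_rot: [-180.0, 0.0, -173.4]
contact_force: [-1.5, -1.7, -0.2]
gripper_width: 0.0001
gripper_force: 0.4
```

Request:
step_arm(
  plan=[
    [-0.004,0,0,0,0],
    [-0.008,0,0,0,0],
    [-0.012,0,0,0,0],
    [-0.016,0,0,0,0],
    [-0.016,0,0,0,0],
  ],
)

```text
time_s: 16.2
tcp_pos: [0.5871, -0.0911, 0.0506]
eef_rot: [-180.0, 0.0, -173.4]
contact_force: [-1.1, -0.4, 0.4]
gripper_width: 0.0004
gripper_force: 0.5
```

Request:
step_arm(
  plan=[
    [-0.004,0,0,0,0],
    [-0.008,0,0,0,0],
    [-0.012,0,0,0,0],
    [-0.016,0,0,0,0],
    [-0.016,0,0,0,0],
  ],
)

```text
time_s: 16.62
tcp_pos: [0.5911, -0.0906, 0.0506]
eef_rot: [-180.0, 0.0, -173.4]
contact_force: [-0.9, -0.6, -0.3]
gripper_width: 0.0006
gripper_force: 0.5
```

Request:
step_arm(
  plan=[
    [-0.004,0,0,0,0],
    [-0.008,0,0,0,0],
    [-0.012,0,0,0,0],
    [-0.012,0,0,0,0],
  ],
)

```text
time_s: 16.95
tcp_pos: [0.594, -0.0903, 0.0506]
eef_rot: [-180.0, 0.0, -173.4]
contact_force: [-1.7, -0.3, 0.2]
gripper_width: 0.0002
gripper_force: 0.5
```

Request:
step_arm(
  plan=[
    [-0.004,0,0,0,0],
    [-0.008,0,0,0,0],
    [-0.012,0,0,0,0],
    [-0.012,0,0,0,0],
  ],
)

```text
time_s: 17.28
tcp_pos: [0.597, -0.0899, 0.0506]
eef_rot: [-180.0, 0.0, -173.4]
contact_force: [-1.3, -1.0, 0.9]
gripper_width: 0.0004
gripper_force: 0.5
```

Request:
step_arm(
  plan=[
    [-0.004,0,0,0,0],
    [-0.008,0,0,0,0],
    [-0.012,0,0,0,0],
    [-0.012,0,0,0,0],
  ],
)

```text
time_s: 17.62
tcp_pos: [0.6, -0.0896, 0.0506]
eef_rot: [-180.0, 0.0, -173.4]
contact_force: [-0.5, -1.3, 0.2]
gripper_width: 0.0008
gripper_force: 0.5
```

Request:
step_arm(
  plan=[
    [-0.004,0,0,0,0],
    [-0.008,0,0,0,0],
    [-0.012,0,0,0,0],
    [-0.012,0,0,0,0],
  ],
)

```text
time_s: 17.95
tcp_pos: [0.6021, -0.0894, 0.0505]
eef_rot: [-180.0, -0.1, -173.4]
contact_force: [-5.1, -0.8, 2.7]
gripper_width: 0.0002
gripper_force: 2.4
```

Request:
step_arm(
  plan=[
    [-0.004,0,0,0,0],
    [-0.008,0,0,0,0],
    [-0.008,0,0,0,0],
  ],
)

```text
time_s: 18.2
tcp_pos: [0.6038, -0.0893, 0.0505]
eef_rot: [-180.0, -0.1, -173.4]
contact_force: [-5.3, -1.6, 4.4]
gripper_width: 0.0007
gripper_force: 2.8
```

Request:
step_arm(
  plan=[
    [-0.004,0,0,0,0],
    [-0.008,0,0,0,0],
    [-0.008,0,0,0,0],
  ],
)

```text
time_s: 18.45
tcp_pos: [0.6056, -0.0891, 0.0505]
eef_rot: [-180.0, -0.1, -173.4]
contact_force: [-6.4, -0.8, 3.3]
gripper_width: 0.0005
gripper_force: 3.1
```

Request:
step_arm(
  plan=[
    [-0.004,0,0,0,0],
    [-0.008,0,0,0,0],
    [-0.012,0,0,0,0],
    [-0.012,0,0,0,0],
  ],
)

```text
time_s: 18.78
tcp_pos: [0.6081, -0.0889, 0.0505]
eef_rot: [-180.0, -0.2, -173.4]
contact_force: [-7.4, -1.9, 6.2]
gripper_width: 0.0002
gripper_force: 4.0
```

Request:
step_arm(
  plan=[
    [-0.004,0,0,0,0],
    [-0.008,0,0,0,0],
    [-0.012,0,0,0,0],
    [-0.012,0,0,0,0],
  ],
)

```text
time_s: 19.12
tcp_pos: [0.6106, -0.0887, 0.0505]
eef_rot: [-180.0, -0.2, -173.4]
contact_force: [-9.2, -1.8, 5.9]
gripper_width: 0.0009
gripper_force: 4.7
```

Request:
step_arm(
  plan=[
    [-0.004,0,0,0,0],
    [-0.008,0,0,0,0],
    [-0.008,0,0,0,0],
  ],
)

```text
time_s: 19.37
tcp_pos: [0.6123, -0.0884, 0.0505]
eef_rot: [-180.0, -0.2, -173.4]
contact_force: [-10.2, -2.2, 7.4]
gripper_width: 0.0004
gripper_force: 5.1
```

Request:
step_arm(
  plan=[
    [-0.002,0,-0.002,0,0],
    [-0.004,0,-0.004,0,0],
    [-0.004,0,-0.004,0,0],
  ],
)

```text
time_s: 19.62
tcp_pos: [0.6123, -0.0884, 0.0506]
eef_rot: [180.0, -0.3, -173.4]
contact_force: [-10.3, -3.4, 2.5]
gripper_width: 0.0002
gripper_force: 5.1
```

Request:
step_arm(
  plan=[
    [-0.003,0,-0.001,0,0],
    [-0.006,0,-0.002,0,0],
    [-0.006,0,-0.002,0,0],
  ],
)

```text
time_s: 19.87
tcp_pos: [0.6133, -0.0883, 0.0506]
eef_rot: [180.0, -0.4, -173.4]
contact_force: [-9.7, -2.4, 0.4]
gripper_width: 0.0005
gripper_force: 5.2
```

Request:
step_arm(
  plan=[
    [-0.003,0,0,0,0],
    [-0.006,0,-0.001,0,0],
    [-0.006,0,-0.001,0,0],
  ],
)

```text
time_s: 20.12
tcp_pos: [0.6171, -0.0877, 0.0514]
eef_rot: [180.0, -0.2, -173.4]
contact_force: [-4.9, -2.6, -2.2]
gripper_width: 0.0004
gripper_force: 2.9
```

Force fell from 10 to 5 N, so the tongue seems to have snapped in. I'll press a little further in small steps to confirm.

Request:
step_arm(
  plan=[
    [-0.002,0,0,0,0],
    [-0.004,0,0,0,0],
    [-0.004,0,0,0,0],
  ],
)

```text
time_s: 20.37
tcp_pos: [0.6174, -0.0876, 0.0513]
eef_rot: [180.0, -0.2, -173.4]
contact_force: [-7.0, -2.6, -0.2]
gripper_width: 0.0005
gripper_force: 3.8
```

Request:
step_arm(
  plan=[
    [-0.002,0,0,0,0],
    [-0.004,0,0,0,0],
    [-0.004,0,0,0,0],
  ],
)

```text
time_s: 20.62
tcp_pos: [0.6178, -0.0876, 0.0513]
eef_rot: [180.0, -0.3, -173.4]
contact_force: [-9.7, -2.5, 1.9]
gripper_width: 0.0008
gripper_force: 4.7
```

Request:
step_arm(
  plan=[
    [-0.002,0,-0.001,0,0],
    [-0.004,0,-0.002,0,0],
    [-0.004,0,-0.002,0,0],
  ],
)

```text
time_s: 20.87
tcp_pos: [0.618, -0.0876, 0.0514]
eef_rot: [180.0, -0.4, -173.4]
contact_force: [-10.7, -2.3, -0.1]
gripper_width: 0.0004
gripper_force: 5.4
```

Request:
step_arm(
  plan=[
    [-0.002,0,-0.001,0,0],
    [-0.003,0,-0.002,0,0],
    [-0.003,0,-0.002,0,0],
  ],
)

```text
time_s: 21.12
tcp_pos: [0.618, -0.0875, 0.0514]
eef_rot: [180.0, -0.5, -173.4]
contact_force: [-11.9, -1.2, -1.9]
gripper_width: 0.0002
gripper_force: 5.7
```

Request:
step_arm(
  plan=[
    [-0.002,0,0,0,0],
    [-0.004,0,0,0,0],
    [-0.004,0,0,0,0],
  ],
)

```text
time_s: 21.37
tcp_pos: [0.6184, -0.0875, 0.0514]
eef_rot: [180.0, -0.5, -173.4]
contact_force: [-13.2, -1.8, -0.3]
gripper_width: 0.0003
gripper_force: 6.7
```

Request:
step_arm(
  plan=[
    [0.01,0,0,0,0],
    [0.02,0,0,0,0],
    [0.04,0,0,0,0],
    [0.07,0,0,0,0],
    [0.1,0,0,0,0],
    [0.14,0,0,0,0],
    [0.16,0,0,0,0],
    [0.16,0,-0.1,0,0],
    [0.16,0,-0.25,0,0],
    [0.16,0,-0.4,0,0],
    [0.16,0,-0.45,0,0],
    [0.16,0,-0.45,0,0],
  ],
)

```text
time_s: 22.37
tcp_pos: [0.5859, -0.0914, 0.1709]
eef_rot: [-180.0, 0.5, -173.3]
contact_force: [-0.4, 0.3, -0.6]
gripper_width: 0.0007
gripper_force: 0.0
```

Run:
```python
from h import *
s=r.get_state(); print(s["tcp_pos"],s["contact_force"],s["time_s"])
b=eyes.capture("side")[:,:,::-1]; w=eyes.capture("wrist")[:,:,::-1]
cv2.imwrite("pics/s6.png",np.hstack([cv2.resize(b[110:350,140:480],(440,311)),cv2.resize(w,(360,311))]))
```

```text
[ 0.58590198 -0.09141917  0.17094086] [-0.44152421  0.26506888 -0.63166876] 22.3667
```

View pics/s6.png

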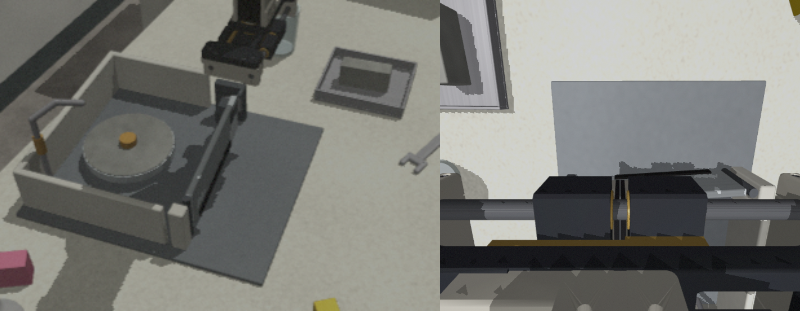

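The gate stays shut by itself (left half, 215,150), the stone is in the tray (365,75), and the arm is clear of everything. I'm handing in.

```bash
python3 -c "
from h import *
print(workorder.close_job())"
```

```text
the job is handed in; nothing more can be done
None
```

The job is handed in (no verdict came back): the stone lies flat and free in the steel tray, and the gate is latched shut and holding by itself, with readings while pushing never above about 13.5 N and the other things on the bench untouched.

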